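Lock the switch box cover

ROBOT

A 6-joint arm with a two-finger parallel gripper is mounted at the origin on the work surface. World frame = base frame: x ahead of the robot, y to its left, z up, the work surface at z = 0. Lengths are in mm, angles in degrees, forces in N, time in s.
With the tool pointing down it reaches from about 300 to 850 mm from the base axis. Payload 4.2 kg.
Tool frame: the origin (TCP) lies on the centre line of the jaws, within the pads' length; the fingertips stand 11 mm ahead of it and the grasp point (between the pads) lies 8 mm behind it; z points along the fingers, y is the direction in which the jaws open and shut (so a half turn about z gives the same grasp; the last joint's range is limited). The gripper opens to 91 mm and grips with 3 to 60 N. Pads are 32 mm wide; open, the fingers measure 118 mm over their backs; the gripper's body (76 mm by 178 mm) begins 60 mm behind the grasp point.
Start: joints at [-67.036, 18.312, 89.639, -0, 72.044, -1.146], TCP at [234.887, -524.853, 224.976] pointing down, gripper open.
Joint ranges: [-177.97, 177.97], [-48.28, 115.42], [12.27, 149.76], [-77.06, 257.06], [2.81, 150.46], [-146.56, 146.56]. Speed limits (degrees/s): [147.25, 147.25, 180, 180, 180, 180].

INTERFACE

Orientations are given as [roll, pitch, yaw] about the fixed x, y, z axes, in that order (R = Rz(yaw) Ry(pitch) Rx(roll)).
In Python, from workcell import env, grab_frame gives the robot as it stands. The module is installed in compiled form; this text tells all that it offers.
- The arm moves only by the tool arm_command, never from a script. Its argument "series" is one flat list of numbers, 6 for each row, row after row: the shift along the world's x, y, z each as a share of 400 mm, from -1 to 1, then the turn, a rotation vector about the world's x, y, z each as a share of 45 degrees, from -1 to 1. A call has 1 to 20 rows; each row shifts and turns the commanded pose from where the row before left it; what a row does not reach is not made up. A row lasts 1/12 s, in which the tool goes at most 41.7 mm and 7.16 degrees, less where a joint would pass 70% of its speed; a pose out of reach is approached as far as the arm can. A call with a number of a shift or a turn outside -1 to 1 is refused whole. A call with a gripper value outside its range is refused whole. "hand" is the opening, from 0 (shut) to 1 (fully open), set as the call begins (left out, the last holds). The fingers move at their own pace and stop on an object; "newtons" is the grip in N (left out, the last holds). Time passes only in rows, so rows that do not move let the fingers close. It gives the time, the measured TCP pose, the force and the opening at its end, in the units of the state.
- env.state(): the state, without advancing time (a new reading comes with each control period).
- grab_frame(name): name is "scene" or "top" or "wrist"; returns a dict with "frame" (384x512x3 uint8, red, green, blue), "intrinsics" (3x3 intrinsics, pixels), "R" (3x3) and "t" (3): a world point X has camera coordinates R X + t; the wrist camera has in their place "tool_from_camera" (4x4, takes a point from camera to tool coordinates, whose origin is the TCP and whose axes are the flange's). Camera axes: x right, y down, z forward; pixel columns grow to the right and rows downward; lengths in mm; the calibration is good to about 2 mm. A picture is of the moment at which its call begins: read the wrist's pose just before it. There is no depth.
- env.job_done(): hands the job in, once; it reports no verdict.
The state is a dict: "time_s": time; "qpos": joint angles; "qvel": joint speeds; "effort": joint torques, N m; "ee_pos": TCP position; "ee_rot": TCP orientation; "force": force on the tool from outside, world axes, zero at the start; "torque": the same for the moment, N m; "gripper_width": finger opening in mm.
Only numpy, scipy, OpenCV 4.12 (cv2) and the standard library are available. Lean on these libraries where they do the work, as an engineer would, in place of code of your own. Each camera call takes 0.05 s, during which the arm holds its last target.

TASK

The cover of the drill press's switch box is on, but its slotted cam lock is still open. Take the flat-bladed driver from its wooden stand, put the blade in the slot and turn the lock clockwise to its stop, keeping the blade bottomed in the slot with gentle pressure as the lock draws in, and without forcing it. Then put the driver back upright in its stand, fully down, and let go; leave the jar, pulley and wood offcut where they are.

Things in the scene. Friction and masses are not known exactly. Their poses are not given: they have to be found in the camera images.
- switchbox: Grey switch box on its back, fixed, 200 (x) x 150 (y) x 60 mm high; origin at the centre of its underside, z up. The flat cover is its top. The cam lock's vertical axis is 45 mm from the centre, at box -x; a green and a red button, 4 mm high, are at box +x.
- slot (a point): Centre of the mouth of the slot in the lock's head, on the lock's axis in the plane of the head's top; turns and sinks with the head; x along the slot, z up. Head: brass disc 40 mm across, top 12 mm above the cover at joint 0. Slot: square-edged pocket closed at both ends, 22 mm long, 5 mm wide, 6 mm deep, black floor.
- camdraw (a joint): How far the lock's head is drawn in, m: 0 open, 0.004 locked at a hard stop. Turning the head clockwise (from above) draws it in evenly, 2.55 mm per rad, a quarter turn in all; it starts part-turned, 0.77 to 1.47 rad short of the stop. How the slot lies when locked differs from box to box. Friction 0.12 N m; stays where left; a 25 N push does not turn it. Blade play in the slot 0.08 rad each way.
- driver: Flat-bladed driver 132 mm long, about 160 g, upright, blade down, in the stand. Origin: centre of the blade's bottom edge; z up the shaft. Blade 18 mm wide (x), 3.5 thick (y), 16 high; shaft 13 round; collar 40 across from z 66 to 72 mm; blue flat-sided handle z 72 to 132, 34 (x) by 26 (y), white line on top along x. Collar rests on the stand, blade edge 9 mm above the bench.
- blade (a point): Centre of the bottom edge of the driver's blade (the driver's origin), x along the blade's width, z up the shaft.
- stand: Fixed wooden block 90 x 90 x 75 mm high with one upright round hole 27 mm across right through its centre; origin at the centre of its underside.
- jar: Closed clear jar 54 mm across, 70 mm high, standing; origin at the centre of its underside. Leave alone.
- pulley: Aluminium stepped pulley 60 mm across, 36 mm high, standing; origin at the centre of its underside. Leave alone.
- offcut: Pale wood offcut 70 x 45 x 35 mm high; origin at the centre of its underside. Leave alone.
There are look-alikes about, which are no part of the job. Several things have the shape of the stand; the one meant has the colours described above.

How it is judged:
By the outcome, as a careful person would: the job done as asked, in the order asked, and still so for the second after the job is handed in, with the robot touching nothing.
It also fails if it takes over 72 s, if anything falls off the work surface, if the arm or the gripper's body presses on something with over 40 N, if the wrist force passes 120 N, or if a joint passes its speed limit or range.

## Working session

There is one attempt and no reset: what is moved stays moved. The work goes in short steps, Python scripts to look and compute and a tool call to move; the robot and the scene stay as the last step left them, time stands still between calls to the robot, and variables do not carry over. Pictures are saved under pics/ and viewed, and the job is handed in when it is done.

Besides the shell and the picture viewer there is one more tool, called after "Call:" by a JSON object that holds its "name" and its "arguments". arm_command: Moves the arm, as the interface text tells. Shift numbers are shares of 400 mm and turn numbers shares of 45 degrees, none past 1 either way. Its arguments: {"type":"object","properties":{"series":{"type":"array"},"hand":{"type":"number"},"newtons":{"type":"number"}},"required":["series"]}

```bash
mkdir -p pics
python3 - <<'E'
from workcell import env, grab_frame
import cv2,numpy as np
print(env.state())
for n in ["scene","top","wrist"]:
    f=grab_frame(n); cv2.imwrite(f"pics/{n}0.png",f["frame"][:,:,::-1])
    np.savez(f"{n}0.npz",**f)
    print(n,[ (k,np.round(v,3).tolist()) for k,v in f.items() if k!="frame"])
E
```

```text
{'time_s': 0.0, 'qpos': array([-6.70353239e+01,  1.83502053e+01,  8.97097195e+01, -8.71843428e-04,
        7.20429276e+01, -1.14639477e+00]), 'qvel': array([ 0.06448971, -0.00369563,  0.07277373,  0.05208701,  0.06917858,
        0.0826307 ]), 'effort': array([-7.34057394e-04, -4.12467849e+01, -2.31972921e+01,  7.27183535e-02,
        4.57396545e-02, -1.42451440e-04]), 'ee_pos': array([ 234.68384273, -524.36679436,  224.11220976]), 'ee_rot': array([-1.79897152e+02, -1.22904490e-03,  2.41113394e+01]), 'force': array([-0.35651554,  0.67838605, -0.16982511]), 'torque': array([0.04255567, 0.01203885, 0.02825026]), 'gripper_width': 91.41603322301867}
scene [('intrinsics', [[364.451, 0.0, 253.292], [0.0, 364.451, 188.894], [0.0, 0.0, 1.0]]), ('R', [[-0.039, 0.999, 0.008], [0.597, 0.029, -0.802], [-0.801, -0.027, -0.598]]), ('t', [114.349, -246.342, 1314.934])]
top [('intrinsics', [[437.022, 0.0, 249.251], [0.0, 437.022, 186.049], [0.0, 0.0, 1.0]]), ('R', [[0.035, -0.999, 0.001], [-0.978, -0.035, -0.207], [0.207, 0.006, -0.978]]), ('t', [-122.6, 528.991, 1058.616])]
wrist [('intrinsics', [[303.511, 0.0, 249.579], [0.0, 303.511, 186.661], [0.0, 0.0, 1.0]]), ('tool_from_camera', [[0.001, -0.959, -0.284, 79.246], [1.0, 0.0, 0.001, 0.173], [-0.001, -0.284, 0.959, -158.788], [0.0, 0.0, 0.0, 1.0]])]
```

View pics/scene0.png

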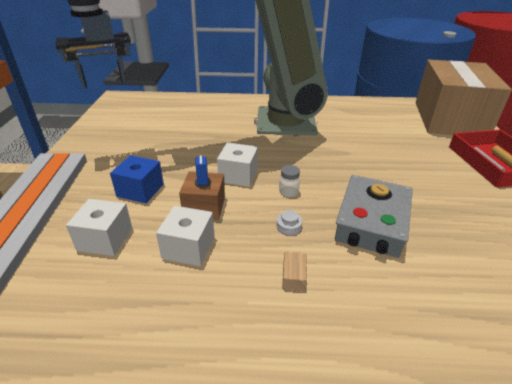

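View pics/top0.png

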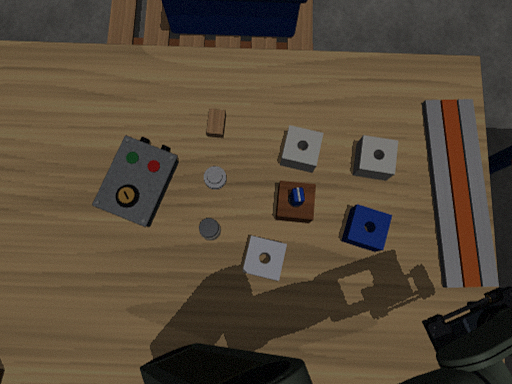

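View pics/wrist0.png

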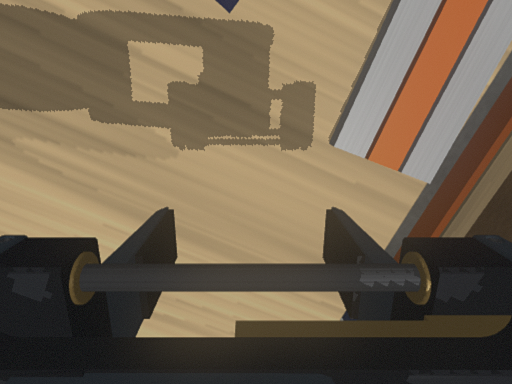

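The stand-shaped candidates in the top view are white (301,148), (376,157) and (265,257), blue (367,228), and brown wood holding the blue driver (296,200). The brown one fits the description, since it is wooden and holds the driver. I'll confirm that in a crop and measure.

```bash
cat > h.py <<'E'
import numpy as np,cv2
from scipy.spatial.transform import Rotation as Ro
def load(n): return dict(np.load(n+".npz"))
def ray(f,u,v,z,ee=None):
    K=f["intrinsics"]; d=np.linalg.inv(K)@np.array([u,v,1.])
    if "R" in f and ee is None:
        R,t=f["R"],f["t"]; o=-R.T@t; w=R.T@d
    else:
        T=f["tool_from_camera"]; p,r=ee; M=Ro.from_euler("xyz",r,degrees=True).as_matrix()
        o=np.array(p)+M@T[:3,3]; w=M@T[:3,:3]@d
    return o+w*(z-o[2])/w[2]
def proj(f,X,ee=None):
    if "R" in f: c=f["R"]@X+f["t"]
    else:
        T=f["tool_from_camera"]; p,r=ee; M=Ro.from_euler("xyz",r,degrees=True).as_matrix()
        c=T[:3,:3].T@(M.T@(np.array(X)-p)-T[:3,3])
    q=f["intrinsics"]@c; return q[:2]/q[2]
E
python3 - <<'E'
from h import *
f=load("top0"); im=f["frame"][:,:,::-1]
a=cv2.resize(im[170:230,265:325],None,fx=6.6,fy=6.6,interpolation=cv2.INTER_CUBIC)
b=cv2.resize(im[130:230,88:188],None,fx=4,fy=4,interpolation=cv2.INTER_CUBIC)
a=cv2.resize(a,(400,400)); cv2.imwrite("pics/crop0.png",np.clip(np.hstack([a,b])*1.6,0,255).astype(np.uint8))
for nm,u,v,z in [("driver top",297,196,141),("lock",127,195,70),("jar",209,228,70),("pulley",214,177,36),("offcut",216,122,35),("blue",370,227,75),("w1",303,145,75),("w2",265,258,75),("stand",295,198,75),("green",132,157,64),("red",154,166,64)]:
    print(nm,ray(f,u,v,z).round(0))
E
```

```text
driver top [ 495. -217.  141.]
lock [496. 201.  70.]
jar [421.  -8.  70.]
pulley [558. -11.  36.]
offcut [710.  -8.  35.]
blue [ 437. -404.   75.]
w1 [ 641. -237.   75.]
w2 [ 352. -148.   75.]
stand [ 503. -219.   75.]
green [597. 199.  64.]
red [575. 141.  64.]
```

View pics/crop0.png

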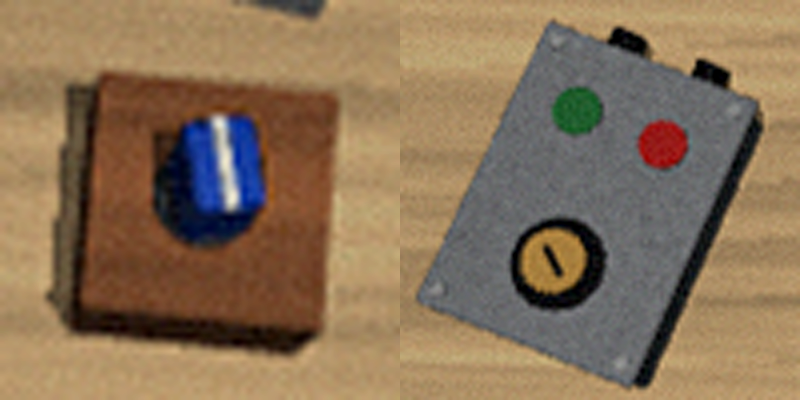

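The crop confirms it: the brown wooden stand holds the blue driver, with its white line nearly along the image vertical. The box has its brass lock at crop (553,262), and its slot leans down-right. Next I move the wrist camera over the driver at yaw ≈188°, which leaves joint 6 room for the clockwise turn.

Call:
{"name": "arm_command", "arguments": {"series": [0.0325,0.0384,0.002,0,0,0.155,0.0325,0.0384,0.002,0,0,0.155,0.0325,0.0384,0.002,0,0,0.155,0.0325,0.0384,0.002,0,0,0.155,0.0325,0.0384,0.002,0,0,0.155,0.0325,0.0384,0.002,0,0,0.155,0.0325,0.0384,0.002,0,0,0.155,0.0325,0.0384,0.002,0,0,0.155,0.0325,0.0384,0.002,0,0,0.155,0.0325,0.0384,0.002,0,0,0.155,0.0325,0.0384,0.002,0,0,0.155,0.0325,0.0384,0.002,0,0,0.155,0.0325,0.0384,0.002,0,0,0.155,0.0325,0.0384,0.002,0,0,0.155,0.0325,0.0384,0.002,0,0,0.155,0.0325,0.0384,0.002,0,0,0.155,0.0325,0.0384,0.002,0,0,0.155,0.0325,0.0384,0.002,0,0,0.155,0.0325,0.0384,0.002,0,0,0.155,0.0325,0.0384,0.002,0,0,0.155], "hand": 1}}

```text
time_s: 1.82
ee_pos: [495.2, -216.7, 240.7]
ee_rot: [180.0, -0.0, 164.0]
force: [-0.3, -0.1, -0.3]
gripper_width: 91.1
```

Call:
{"name": "arm_command", "arguments": {"series": [0,0,0,0,0,0.155,0,0,0,0,0,0.155,0,0,0,0,0,0.155,0,0,0,0,0,0.08,0,0,0,0,0,0,0,0,0,0,0,0,0,0,0,0,0,0]}}

```text
time_s: 2.4
ee_pos: [494.8, -217.6, 240.8]
ee_rot: [180.0, -0.0, -172.0]
force: [-0.3, -0.1, -0.3]
gripper_width: 91.1
```

```bash
cat >> h.py <<'E'
def wrist(nm):
    from workcell import env, grab_frame
    s=env.state(); f=grab_frame("wrist"); f["p"]=s["ee_pos"]; f["r"]=s["ee_rot"]
    np.savez(nm+".npz",**f); cv2.imwrite("pics/%s.png"%nm,f["frame"][:,:,::-1])
    print({k:np.round(s[k],2).tolist() for k in ("time_s","qpos","ee_pos","ee_rot","force","torque","gripper_width")})
    return f,(s["ee_pos"],s["ee_rot"])
E
python3 -c "
from h import *
wrist('w1')"
```

```text
{'time_s': 2.4, 'qpos': [-24.96, 14.65, 92.55, 0.01, 72.82, -123.01], 'ee_pos': [494.8, -217.63, 240.82], 'ee_rot': [179.98, -0.01, -171.95], 'force': [-0.33, -0.06, -0.34], 'torque': [0.08, -0.13, -0.01], 'gripper_width': 91.1}
```

View pics/w1.png

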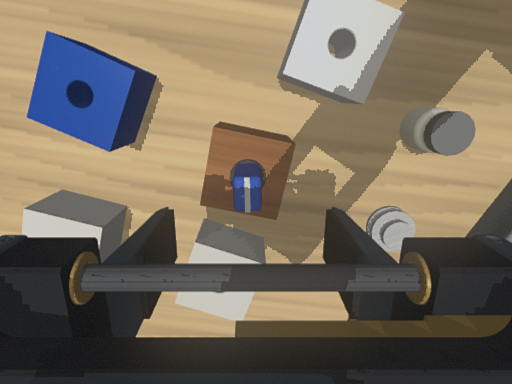

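The wrist view shows the driver handle top around (247,195) with its white line nearly vertical. I'll measure the line.

Run:
```python
from h import *
f=load("w1"); ee=(f["p"],f["r"]); im=f["frame"].astype(int)
x0,y0,x1,y1=225,150,275,220
c=im[y0:y1,x0:x1]
cv2.imwrite("pics/w1c.png",cv2.resize(f["frame"][y0:y1,x0:x1,::-1],None,fx=8,fy=8,interpolation=cv2.INTER_CUBIC))
m=(c.min(2)>115)
blue=(c[:,:,2]>c[:,:,0]*1.8)&(c[:,:,2]>60)
n,l,st,ce=cv2.connectedComponentsWithStats(m.astype(np.uint8))
for i in range(1,n):
    if st[i,4]>20: print(st[i],ce[i]+[x0,y0])
    if st[i,4]>40 and st[i,4]<400:
        ys,xs=np.where(l==i); P=np.array([ray(f,x+x0,y+y0,141,ee) for x,y in zip(xs,ys)])[:,:2]
        q=P.mean(0); w,V=np.linalg.eigh(np.cov((P-q).T)); d=V[:,1]; print(q,np.degrees(np.arctan2(d[1],d[0]))%180, np.ptp((P-q)@d),np.ptp((P-q)@V[:,0]))
t=load("top0"); 
print("tool yaw",f["r"])
```

```text
[ 19  27   6  35 186] [246.82258065 193.29032258]
[ 496.32887195 -220.55405888] 8.984809573146265 32.055328038209886 4.5957633379837475
tool yaw [ 1.79982782e+02 -1.49193721e-02 -1.71953182e+02]
```

View pics/w1c.png

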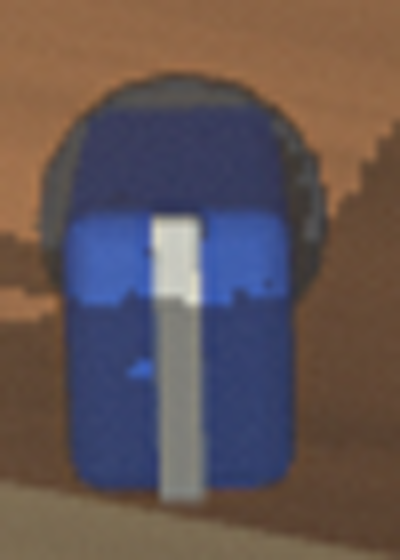

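White line: centre (496.3,-220.6), angle 9°. Before grasping I'll view the slot with the hand empty and the same tool-relative geometry, so the camera bias cancels.

Call:
{"name": "arm_command", "arguments": {"series": [0,0.075,-0.0125,0,0,0.04,0,0.075,-0.0125,0,0,0.04,0,0.075,-0.0125,0,0,0.04,0,0.075,-0.0125,0,0,0.04,0,0.075,-0.0125,0,0,0.04,0,0.075,-0.0125,0,0,0.04,0,0.075,-0.0125,0,0,0.04,0,0.075,-0.0125,0,0,0.04,0,0.075,-0.0125,0,0,0.04,0,0.075,-0.0125,0,0,0.04,0,0.075,-0.0125,0,0,0.04,0,0.075,-0.0125,0,0,0.04,0,0.075,-0.0125,0,0,0.04,0,0.075,-0.0125,0,0,0.04,0,0,0,0,0,0,0,0,0,0,0,0,0,0,0,0,0,0,0,0,0,0,0,0]}}

```text
time_s: 3.95
ee_pos: [495.0, 201.4, 171.2]
ee_rot: [-180.0, -0.0, -146.8]
force: [0.3, -0.2, -0.2]
gripper_width: 91.0
```

Run:
```python
from h import *
f,ee=wrist('w2')
a=f["frame"][:,:,::-1]
b=cv2.resize(a[120:260,170:330],(640,560),interpolation=cv2.INTER_CUBIC); cv2.imwrite("pics/w2c.png",b)
```

```text
{'time_s': 3.95, 'qpos': [20.92, 17.03, 99.74, -0.02, 63.23, -102.32], 'ee_pos': [494.96, 201.41, 171.18], 'ee_rot': [-179.99, -0.0, -146.75], 'force': [0.29, -0.2, -0.24], 'torque': [0.13, -0.09, -0.04], 'gripper_width': 91.01}
```

View pics/w2c.png

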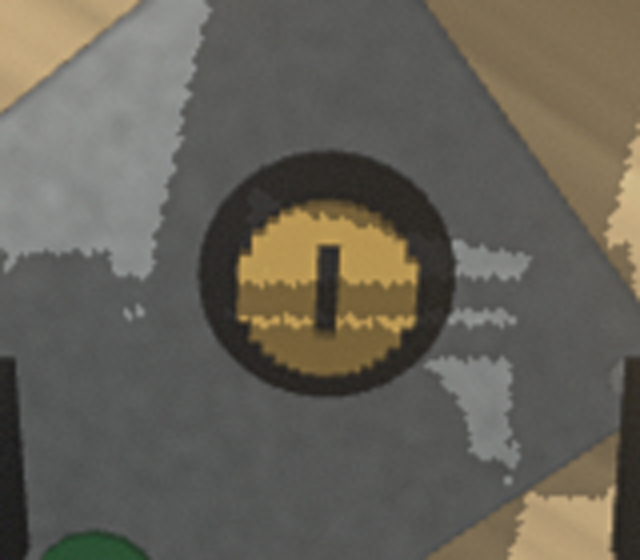

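The slot is clear at px ≈(251.7,192), nearly parallel to the tool x axis. I'll measure it and use joint 6 geometry for the plan.

Run:
```python
from h import *
f=load("w2"); ee=(f["p"],f["r"])
x0,y0,x1,y1=240,172,266,208
c=f["frame"][y0:y1,x0:x1].astype(int)
big=f["frame"][120:260,170:330].astype(int)
brass=((big[:,:,0]-big[:,:,2])>45).astype(np.uint8)
n,l,st,ce=cv2.connectedComponentsWithStats(brass)
for i in range(1,n):
    if st[i,4]>300: print("brass",st[i],ce[i])
m=(c.max(2)<75)
n,l,st,ce=cv2.connectedComponentsWithStats(m.astype(np.uint8))
M=Ro.from_euler("xyz",f["r"],degrees=True).as_matrix()
for i in range(1,n):
  if st[i,4]>40:
    print(st[i],ce[i]+[x0,y0])
    ys,xs=np.where(l==i); P=np.array([ray(f,x+x0,y+y0,71,ee) for x,y in zip(xs,ys)])
    q=P.mean(0); w,V=np.linalg.eigh(np.cov((P-q)[:,:2].T)); d=V[:,1]; print(q,np.degrees(np.arctan2(d[1],d[0]))%180, np.ptp((P-q)[:,:2]@d),np.ptp((P-q)[:,:2]@V[:,0]))
    print("tool",M.T@(q-f["p"]))
# slot mouth centre from ends
g=load("w1"); M1=Ro.from_euler("xyz",g["r"],degrees=True).as_matrix()
print("driver in tool",M1.T@(np.array([496.33,-220.55,141])-g["p"]))
```

```text
brass [  0   0  35  28 498] [11.2248996   8.94578313]
brass [118  15  42  59 414] [147.04830918  42.23429952]
brass [  59   51   46   43 1390] [81.43381295 71.6705036 ]
brass [127 121  27  19 383] [140.6997389  131.61879896]
[  9  10   6  21 102] [251.30392157 192.16666667]
[494.11884311 202.55782656  71.        ] 30.123945879223214 18.981267181798962 4.513034459186125
tool [7.36626679e-02 1.44362815e+00 1.00179354e+02]
driver in tool [-1.13611037 -3.13857689 99.82086751]
```

Call:
{"name": "arm_command", "arguments": {"series": [0,-0.075,0.0125,0,0,-0.04,0,-0.075,0.0125,0,0,-0.04,0,-0.075,0.0125,0,0,-0.04,0,-0.075,0.0125,0,0,-0.04,0,-0.075,0.0125,0,0,-0.04,0,-0.075,0.0125,0,0,-0.04,0,-0.075,0.0125,0,0,-0.04,0,-0.075,0.0125,0,0,-0.04,0,-0.075,0.0125,0,0,-0.04,0,-0.075,0.0125,0,0,-0.04,0,-0.075,0.0125,0,0,-0.04,0,-0.075,0.0125,0,0,-0.04,0,-0.075,0.0125,0,0,-0.04,0,-0.075,0.0125,0,0,-0.04,0.003,-0.005,0,0,0,0.022,0,0,0,0,0,0,0,0,0,0,0,0]}}

```text
time_s: 5.42
ee_pos: [495.4, -219.7, 240.8]
ee_rot: [179.9, -0.0, -171.0]
force: [0.0, 0.1, 0.0]
gripper_width: 91.5
```

Call:
{"name": "arm_command", "arguments": {"series": [0,0,-0.039,0,0,0,0,0,-0.039,0,0,0,0,0,-0.039,0,0,0,0,0,-0.039,0,0,0,0,0,-0.039,0,0,0,0,0,-0.039,0,0,0,0,0,-0.039,0,0,0,0,0,-0.039,0,0,0,0,0,-0.039,0,0,0,0,0,0,0,0,0,0,0,0,0,0,0,0,0,0,0,0,0]}}

```text
time_s: 6.42
ee_pos: [496.6, -219.2, 101.4]
ee_rot: [-180.0, 0.1, -170.8]
force: [0.5, -0.7, -0.4]
gripper_width: 91.2
```

```bash
python3 -c "
from h import *
wrist('w3')"
```

```text
{'time_s': 6.42, 'qpos': [-25.04, 21.68, 104.08, 0.01, 54.18, -124.22], 'ee_pos': [496.57, -219.17, 101.41], 'ee_rot': [-179.98, 0.06, -170.83], 'force': [0.48, -0.69, -0.36], 'torque': [0.14, -0.09, -0.02], 'gripper_width': 91.2}
```

View pics/w3.png

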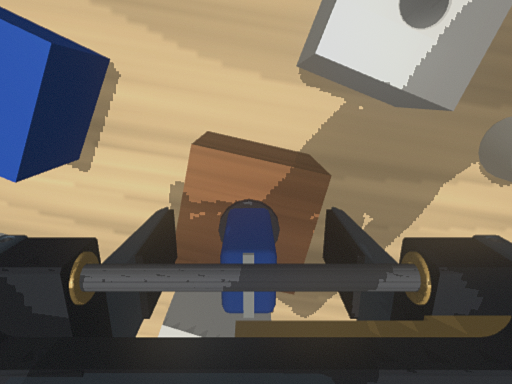

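The handle is at px 248, centred between the fingers. Closing now.

Call:
{"name": "arm_command", "arguments": {"series": [0,0,0,0,0,0,0,0,0,0,0,0,0,0,0,0,0,0,0,0,0,0,0,0,0,0,0,0,0,0,0,0,0,0,0,0,0,0,0,0,0,0,0,0,0,0,0,0,0,0,0,0,0,0,0,0,0,0,0,0], "hand": 0, "newtons": 45}}

```text
time_s: 7.3
ee_pos: [496.1, -219.7, 100.5]
ee_rot: [180.0, -0.0, -170.9]
force: [-0.0, 0.4, 0.2]
gripper_width: 27.1
```

Call:
{"name": "arm_command", "arguments": {"series": [0,0,0.02,0,0,0,0,0,0.025,0,0,0,0,0,0.025,0,0,0,0,0,0.03,0,0,0,0,0,0.03,0,0,0,0,0,0.03,0,0,0,0,0,0.03,0,0,0,0,0,0.03,0,0,0,0,0,0.03,0,0,0,0,0,0,0,0,0,0,0,0,0,0,0]}}

```text
time_s: 8.22
ee_pos: [496.5, -219.9, 201.8]
ee_rot: [-179.9, 0.1, -170.9]
force: [-1.0, 0.5, -1.7]
gripper_width: 26.1
```

Run:
```python
from h import *
from workcell import grab_frame
f,ee=wrist('w4')
t=grab_frame("scene"); np.savez("s4.npz",**t)
a=cv2.resize(t["frame"][110:230,150:310,::-1],(640,480)); cv2.imwrite("pics/s4.png",a)
```

```text
{'time_s': 8.22, 'qpos': [-25.1, 16.29, 96.07, 0.0, 67.51, -124.23], 'ee_pos': [496.47, -219.86, 201.79], 'ee_rot': [-179.92, 0.12, -170.88], 'force': [-1.03, 0.47, -1.71], 'torque': [0.12, -0.15, -0.02], 'gripper_width': 26.12}
```

View pics/s4.png

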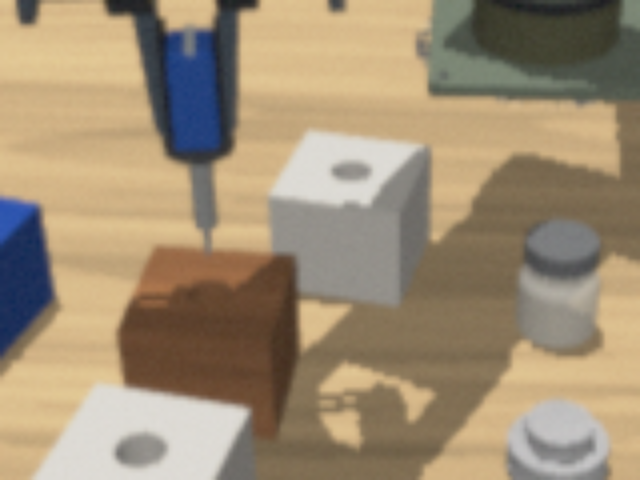

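View pics/w4.png

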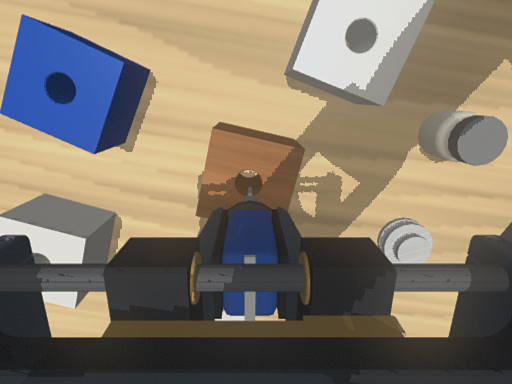

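The driver is held upright and clear of the stand, and the blade shows just past the collar at wrist px (249,195). I'll enlarge it.

Run:
```python
from h import *
f=load("w4")
a=f["frame"][160:220,210:290,::-1]
cv2.imwrite("pics/w4c.png",cv2.resize(a,(800,600),interpolation=cv2.INTER_CUBIC))
ee=(f["p"],f["r"]); M=Ro.from_euler("xyz",f["r"],degrees=True).as_matrix()
for X in ([0,0,91.6],[9,0,91.6],[-9,0,91.6],[0,0,-31]): print(X,proj(f,f["p"]+M@np.array(X,float),ee))
```

```text
[0, 0, 91.6] [250.3263058  195.06642568]
[9, 0, 91.6] [250.33923321 185.10886972]
[-9, 0, 91.6] [250.31362754 204.83206897]
[0, 0, -31] [250.76347342 274.48808957]
```

View pics/w4c.png

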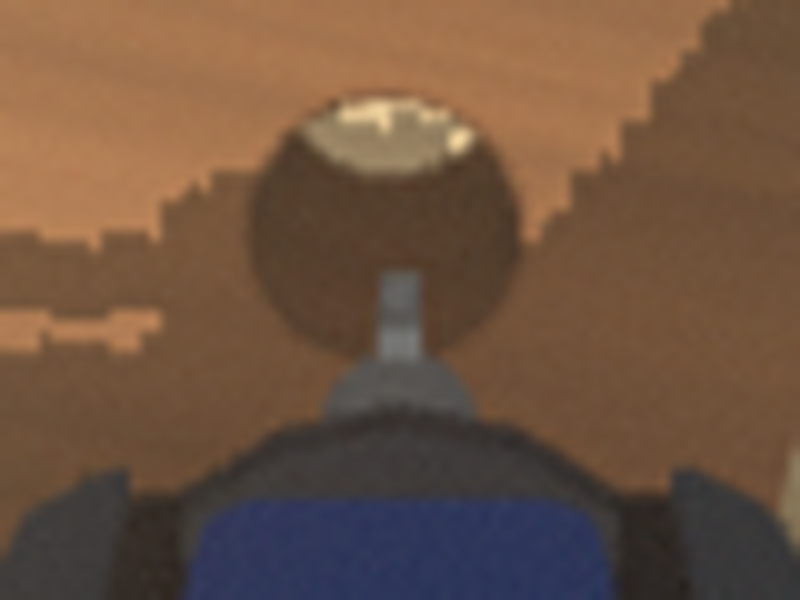

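Call:
{"name": "arm_command", "arguments": {"series": [-0.0005,0.0754,0,0,0,0.0346,-0.0005,0.0754,0,0,0,0.0346,-0.0005,0.0754,0,0,0,0.0346,-0.0005,0.0754,0,0,0,0.0346,-0.0005,0.0754,0,0,0,0.0346,-0.0005,0.0754,0,0,0,0.0346,-0.0005,0.0754,0,0,0,0.0346,-0.0005,0.0754,0,0,0,0.0346,-0.0005,0.0754,0,0,0,0.0346,-0.0005,0.0754,0,0,0,0.0346,-0.0005,0.0754,0,0,0,0.0346,-0.0005,0.0754,0,0,0,0.0346,-0.0005,0.0754,0,0,0,0.0346,-0.0005,0.0754,0,0,0,0.0346,0,0,-0.0175,0,0,0,0,0,-0.0175,0,0,0,0,0,-0.0175,0,0,0,0,0,-0.0175,0,0,0,0,0,0,0,0,0,0,0,0,0,0,0]}}

```text
time_s: 9.98
ee_pos: [493.0, 201.5, 171.9]
ee_rot: [180.0, -0.1, -149.2]
force: [-0.1, 0.2, -1.7]
gripper_width: 25.8
```

```bash
cat > v.py <<'E'
import sys
from h import *
nm=sys.argv[1]
f,ee=wrist(nm)
a=f["frame"][160:220,210:290,::-1]
cv2.imwrite("pics/%sc.png"%nm,cv2.resize(a,(800,600),interpolation=cv2.INTER_CUBIC))
E
python3 v.py w5
```

```text
{'time_s': 9.98, 'qpos': [20.99, 16.88, 99.84, -0.0, 63.37, -99.84], 'ee_pos': [493.01, 201.47, 171.92], 'ee_rot': [179.99, -0.09, -149.17], 'force': [-0.1, 0.22, -1.71], 'torque': [0.11, -0.13, 0.03], 'gripper_width': 25.76}
```

View pics/w5c.png

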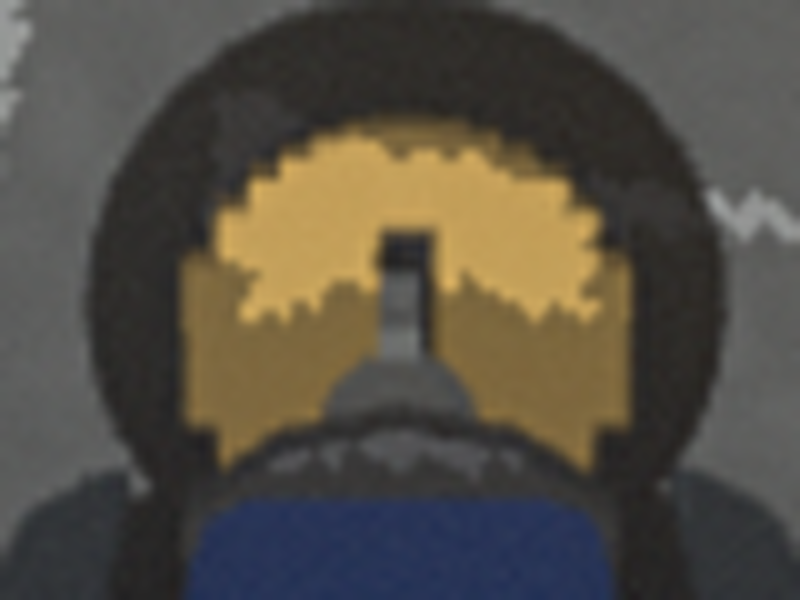

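Run:
```python
from h import *
f=load("w5"); ee=(f["p"],f["r"]); M=Ro.from_euler("xyz",f["r"],degrees=True).as_matrix()
def tool(u,v,z): # at tool depth z
    T=f["tool_from_camera"]; d=T[:3,:3]@np.linalg.inv(f["intrinsics"])@np.array([u,v,1.]); return T[:3,3]+d*(z-T[2,3])/d[2]
px=lambda a,b:(210+a/10-.5,160+b/10-.5)
print("slot end",tool(*px(407,232),f["p"][2]-71),"blade end",tool(*px(401,268),91.6))
print(M)
```

```text
slot end [  8.6909257    0.38941878 100.91915548] blade end [ 8.10630703 -0.13729762 91.6       ]
[[-8.58683950e-01 -5.12503243e-01 -1.51645914e-03]
 [-5.12502931e-01  8.58685254e-01 -6.16980191e-04]
 [ 1.61836545e-03  2.47398763e-04 -9.99998660e-01]]
```

Call:
{"name": "arm_command", "arguments": {"series": [0.0021,0.0028,0,0,0,0,0,0,-0.0025,0,0,0,0,0,-0.0025,0,0,0,0,0,-0.0025,0,0,0,0,0,-0.0025,0,0,0,0,0,-0.0025,0,0,0,0,0,-0.0025,0,0,0,0,0,-0.0025,0,0,0,0,0,0,0,0,0,0,0,0,0,0,0]}}

```text
time_s: 10.87
ee_pos: [494.1, 203.7, 165.5]
ee_rot: [180.0, -0.0, -149.1]
force: [0.2, 0.0, -1.7]
gripper_width: 25.6
```

```bash
python3 v.py w6
```

```text
{'time_s': 10.87, 'qpos': [21.17, 17.33, 100.21, 0.01, 62.48, -99.76], 'ee_pos': [494.08, 203.72, 165.49], 'ee_rot': [179.99, -0.01, -149.07], 'force': [0.21, 0.02, -1.73], 'torque': [0.2, -0.15, 0.02], 'gripper_width': 25.6}
```

View pics/w6c.png

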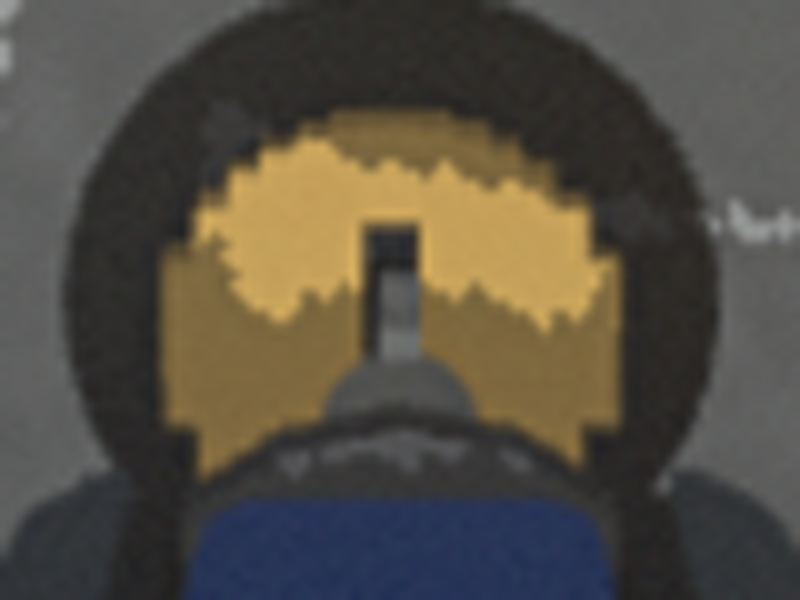

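```bash
cat > rel.py <<'E'
import sys
from h import *
# rel.py img slotc slotendrow bladec bladeendrow
f=load(sys.argv[1]); sc,sr,bc,br=map(float,sys.argv[2:6]); M=Ro.from_euler("xyz",f["r"],degrees=True).as_matrix()
def tool(u,v,z):
    T=f["tool_from_camera"]; d=T[:3,:3]@np.linalg.inv(f["intrinsics"])@np.array([u,v,1.]); return T[:3,3]+d*(z-T[2,3])/d[2]
px=lambda a,b:(210+a/10-.5,160+b/10-.5)
s=tool(*px(sc,sr),f["p"][2]-71);b=tool(*px(bc,br),91.6); print(s,b)
e=np.array([s[0]-2-b[0],s[1]-b[1],0]); print("tool shift",e,"shares",(M@e/400).round(4), "mm",M@e)
E
python3 rel.py w6 391 225 401 268
```

```text
[11.13942976 -1.00478722 94.48550855] [ 8.10745848 -0.13463144 91.6       ]
tool shift [ 1.03197128 -0.87015579  0.        ] shares [-0.0011 -0.0032  0.    ] mm [-4.38023458e-01 -1.27682076e+00  9.99915486e-05]
```

Call:
{"name": "arm_command", "arguments": {"series": [-0.0011,-0.0032,0,0,0,0,0,0,0,0,0,0,0,0,0,0,0,0,0,0,0,0,0,0,0,0,0,0,0,0,0,0,0,0,0,0]}}

```text
time_s: 11.42
ee_pos: [493.7, 202.4, 165.6]
ee_rot: [180.0, 0.0, -149.1]
force: [-1.1, -0.3, -1.3]
gripper_width: 25.8
```

```bash
python3 v.py w7
```

```text
{'time_s': 11.42, 'qpos': [21.06, 17.24, 100.31, 0.01, 62.44, -99.87], 'ee_pos': [493.71, 202.43, 165.58], 'ee_rot': [179.99, 0.0, -149.08], 'force': [-1.06, -0.34, -1.35], 'torque': [0.09, -0.08, -0.03], 'gripper_width': 25.8}
```

View pics/w7c.png

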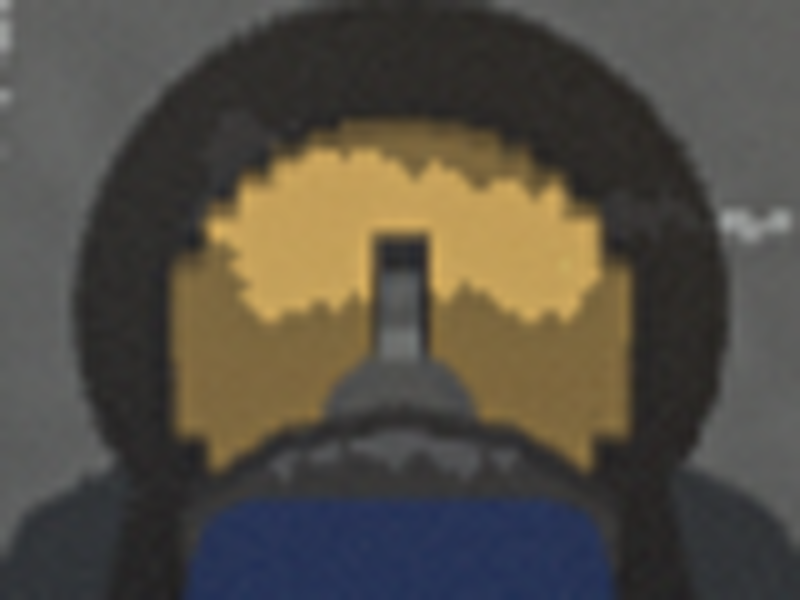

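The blade is now centred in the slot: slot columns 372–430, blade centre 401. Descending.

Call:
{"name": "arm_command", "arguments": {"series": [0,0,-0.0025,0,0,0,0,0,-0.0025,0,0,0,0,0,-0.0025,0,0,0,0,0,-0.0025,0,0,0,0,0,-0.0025,0,0,0,0,0,0,0,0,0,0,0,0,0,0,0]}}

```text
time_s: 12.05
ee_pos: [493.6, 202.4, 160.5]
ee_rot: [180.0, -0.0, -149.1]
force: [-0.8, 0.5, -0.8]
gripper_width: 25.8
```

```bash
python3 v.py w8
```

```text
{'time_s': 12.05, 'qpos': [21.06, 17.51, 100.74, 0.01, 61.77, -99.87], 'ee_pos': [493.63, 202.42, 160.47], 'ee_rot': [179.99, -0.01, -149.08], 'force': [-0.85, 0.51, -0.84], 'torque': [0.13, -0.13, -0.02], 'gripper_width': 25.82}
```

View pics/w8c.png

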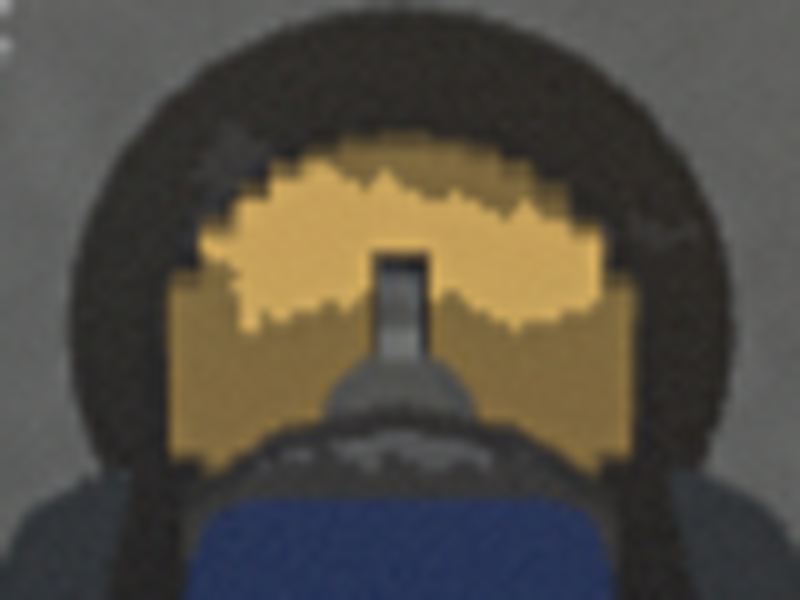

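Call:
{"name": "arm_command", "arguments": {"series": [0,0,-0.002,0,0,0,0,0,-0.002,0,0,0,0,0,-0.0015,0,0,0,0,0,-0.001,0,0,0,0,0,0,0,0,0,0,0,0,0,0,0]}}

```text
time_s: 12.6
ee_pos: [493.7, 202.4, 158.0]
ee_rot: [180.0, 0.0, -149.1]
force: [-0.8, -1.0, -1.8]
gripper_width: 25.5
```

Call:
{"name": "arm_command", "arguments": {"series": [0,0,-0.001,0,0,0,0,0,0,0,0,0,0,0,0,0,0,0]}}

```text
time_s: 12.85
ee_pos: [493.7, 202.4, 157.6]
ee_rot: [180.0, -0.0, -149.1]
force: [-0.3, -0.4, -1.4]
gripper_width: 25.4
```

Call:
{"name": "arm_command", "arguments": {"series": [0,0,-0.001,0,0,0,0,0,0,0,0,0,0,0,0,0,0,0]}}

```text
time_s: 13.1
ee_pos: [493.7, 202.5, 157.3]
ee_rot: [180.0, 0.0, -149.1]
force: [-1.2, 0.9, -0.4]
gripper_width: 26.0
```

Call:
{"name": "arm_command", "arguments": {"series": [0,0,-0.001,0,0,0,0,0,0,0,0,0,0,0,0,0,0,0]}}

```text
time_s: 13.35
ee_pos: [493.8, 202.5, 157.1]
ee_rot: [180.0, 0.0, -149.1]
force: [0.3, -0.5, 2.2]
gripper_width: 25.6
```

Call:
{"name": "arm_command", "arguments": {"series": [0,0,-0.001,0,0,0,0,0,0,0,0,0,0,0,0,0,0,0]}}

```text
time_s: 13.6
ee_pos: [493.8, 202.5, 157.0]
ee_rot: [180.0, 0.0, -149.1]
force: [-2.0, -0.9, 5.5]
gripper_width: 25.9
```

Call:
{"name": "arm_command", "arguments": {"series": [0,0,-0.001,0,0,0,0,0,-0.0002,0,0,-0.0444,0,0,-0.0002,0,0,-0.0444,0,0,-0.0002,0,0,-0.0444,0,0,-0.0002,0,0,-0.0444,0,0,-0.0002,0,0,-0.0444,0,0,0,0,0,0]}}

```text
time_s: 14.18
ee_pos: [494.0, 203.1, 156.8]
ee_rot: [179.9, 0.1, -159.1]
force: [-2.1, 0.2, 8.2]
gripper_width: 25.8
```

```bash
cat > st.py <<'E'
from workcell import env
import numpy as np
s=env.state(); print({k:np.round(s[k],2).tolist() for k in ("time_s","qpos","ee_pos","ee_rot","force","torque","gripper_width")})
E
python3 st.py
```

```text
{'time_s': 14.18, 'qpos': [21.08, 17.69, 101.05, 0.07, 61.15, -89.83], 'ee_pos': [493.98, 203.09, 156.81], 'ee_rot': [179.93, 0.11, -159.13], 'force': [-2.07, 0.24, 8.15], 'torque': [0.34, 0.4, 0.08], 'gripper_width': 25.81}
```

Call:
{"name": "arm_command", "arguments": {"series": [0,0.0001,-0.0002,0,0,-0.0444,0,0.0001,-0.0002,0,0,-0.0444,0,0.0001,-0.0003,0,0,-0.0444,0,0.0001,-0.0002,0,0,-0.0444,0,0.0001,-0.0002,0,0,-0.0444,0,0,-0.0002,0,0,-0.0444,0,0,-0.0002,0,0,-0.0444,0,0,-0.0003,0,0,-0.0444]}}

```text
time_s: 14.85
ee_pos: [493.9, 203.5, 156.1]
ee_rot: [179.9, 0.1, -175.2]
force: [-2.1, 2.2, 8.2]
gripper_width: 25.8
```

```bash
python3 st.py
```

```text
{'time_s': 14.85, 'qpos': [21.1, 17.74, 101.1, 0.1, 61.05, -73.79], 'ee_pos': [493.93, 203.5, 156.09], 'ee_rot': [179.88, 0.08, -175.16], 'force': [-2.12, 2.15, 8.2], 'torque': [0.42, 0.46, 0.12], 'gripper_width': 25.76}
```

Call:
{"name": "arm_command", "arguments": {"series": [-0.0002,0.0002,-0.0002,0,0,-0.0444,-0.0002,0.0002,-0.0002,0,0,-0.0444,0,0,-0.0003,0,0,-0.0444,0,0,-0.0002,0,0,-0.0444,0,0,-0.0002,0,0,-0.0444,0,0,-0.0002,0,0,-0.0444,0,0,-0.0002,0,0,-0.0444]}}

```text
time_s: 15.43
ee_pos: [493.9, 203.9, 155.5]
ee_rot: [179.8, 0.1, 170.9]
force: [-2.4, 1.5, 7.6]
gripper_width: 25.7
```

```bash
python3 v.py w9
```

```text
{'time_s': 15.43, 'qpos': [21.13, 17.77, 101.15, 0.12, 60.93, -59.78], 'ee_pos': [493.94, 203.86, 155.5], 'ee_rot': [179.84, 0.07, 170.86], 'force': [-2.38, 1.47, 7.57], 'torque': [0.51, 0.32, 0.12], 'gripper_width': 25.75}
```

View pics/w9c.png

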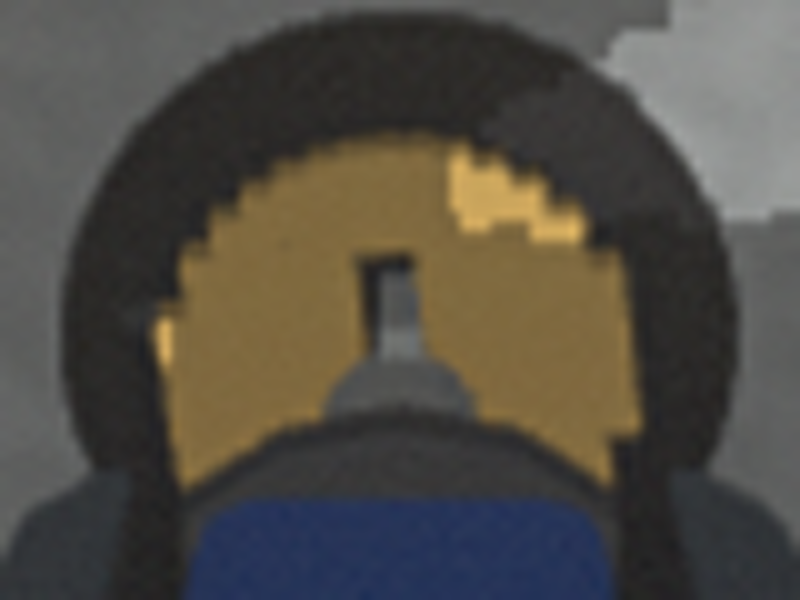

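Call:
{"name": "arm_command", "arguments": {"series": [0,0,-0.0002,0,0,-0.0444,0,0,-0.0003,0,0,-0.0444,0,0,-0.0002,0,0,-0.0444,0,0,-0.0002,0,0,-0.0444,0,0,0,0,0,0]}}

```text
time_s: 15.9
ee_pos: [494.0, 204.0, 155.1]
ee_rot: [179.8, 0.0, 162.9]
force: [-3.3, 2.1, 8.1]
gripper_width: 26.0
```

```bash
python3 st.py
```

```text
{'time_s': 15.9, 'qpos': [21.13, 17.79, 101.18, 0.14, 60.87, -51.82], 'ee_pos': [493.98, 204.02, 155.13], 'ee_rot': [179.81, 0.05, 162.89], 'force': [-3.33, 2.1, 8.09], 'torque': [0.65, 0.36, 0.09], 'gripper_width': 26.02}
```

Call:
{"name": "arm_command", "arguments": {"series": [0,0,-0.0002,0,0,-0.0333,0,0,-0.0002,0,0,-0.0333,0,0,-0.0002,0,0,-0.0333,0,0,0,0,0,0]}}

```text
time_s: 16.23
ee_pos: [494.0, 204.1, 155.0]
ee_rot: [179.8, 0.0, 158.4]
force: [-1.1, 2.6, 7.7]
gripper_width: 25.4
```

```bash
python3 st.py
```

```text
{'time_s': 16.23, 'qpos': [21.14, 17.8, 101.19, 0.15, 60.83, -47.34], 'ee_pos': [494.05, 204.13, 154.97], 'ee_rot': [179.78, 0.04, 158.4], 'force': [-1.07, 2.56, 7.72], 'torque': [0.66, 0.39, 0.14], 'gripper_width': 25.39}
```

Call:
{"name": "arm_command", "arguments": {"series": [-0.0003,0.0003,-0.0002,0,0,-0.0333,-0.0002,0.0003,-0.0002,0,0,-0.0333,0,0,-0.0002,0,0,-0.0333,0,0,0,0,0,0]}}

```text
time_s: 16.57
ee_pos: [494.0, 204.3, 154.7]
ee_rot: [179.8, 0.1, 153.9]
force: [-1.7, 1.7, 7.8]
gripper_width: 25.7
```

```bash
python3 st.py
```

```text
{'time_s': 16.57, 'qpos': [21.16, 17.81, 101.22, 0.12, 60.78, -42.81], 'ee_pos': [494.04, 204.27, 154.72], 'ee_rot': [179.78, 0.05, 153.92], 'force': [-1.71, 1.65, 7.82], 'torque': [0.6, 0.23, 0.07], 'gripper_width': 25.66}
```

Call:
{"name": "arm_command", "arguments": {"series": [0,0,-0.0002,0,0,-0.0333,0,0,-0.0002,0,0,-0.0333,0,0,-0.0002,0,0,-0.0333,0,0,0,0,0,0]}}

```text
time_s: 16.9
ee_pos: [494.1, 204.4, 154.5]
ee_rot: [179.8, 0.0, 149.4]
force: [-1.5, 2.5, 8.1]
gripper_width: 26.3
```

```bash
python3 st.py
```

```text
{'time_s': 16.9, 'qpos': [21.17, 17.82, 101.23, 0.13, 60.74, -38.32], 'ee_pos': [494.08, 204.36, 154.52], 'ee_rot': [179.77, 0.03, 149.42], 'force': [-1.49, 2.55, 8.07], 'torque': [0.64, 0.22, 0.08], 'gripper_width': 26.29}
```

Call:
{"name": "arm_command", "arguments": {"series": [0,0.0003,-0.0002,0,0,-0.0333,0,0,-0.0002,0,0,-0.0333,0,0,-0.0002,0,0,-0.0333,0,0,-0.0001,0,0,0]}}

```text
time_s: 17.23
ee_pos: [494.1, 204.5, 154.3]
ee_rot: [179.8, 0.0, 144.9]
force: [-1.9, 1.6, 7.5]
gripper_width: 25.8
```

```bash
python3 st.py
```

```text
{'time_s': 17.23, 'qpos': [21.18, 17.83, 101.25, 0.13, 60.71, -33.81], 'ee_pos': [494.15, 204.47, 154.3], 'ee_rot': [179.76, 0.02, 144.92], 'force': [-1.88, 1.63, 7.5], 'torque': [0.57, 0.19, 0.09], 'gripper_width': 25.82}
```

Call:
{"name": "arm_command", "arguments": {"series": [0,0,-0.0002,0,0,-0.0333,0,0,-0.0002,0,0,-0.0333,0,0,0,0,0,0]}}

```text
time_s: 17.48
ee_pos: [494.2, 204.5, 154.2]
ee_rot: [179.7, 0.0, 141.9]
force: [-2.2, 2.7, 6.8]
gripper_width: 25.5
```

```bash
python3 st.py
```

```text
{'time_s': 17.48, 'qpos': [21.18, 17.84, 101.25, 0.13, 60.68, -30.81], 'ee_pos': [494.22, 204.51, 154.18], 'ee_rot': [179.75, 0.02, 141.92], 'force': [-2.21, 2.73, 6.81], 'torque': [0.61, 0.21, 0.06], 'gripper_width': 25.45}
```

Call:
{"name": "arm_command", "arguments": {"series": [0,0,-0.0002,0,0,-0.0333,0,0,-0.0002,0,0,-0.0333,0,0,0,0,0,0]}}

```text
time_s: 17.73
ee_pos: [494.3, 204.6, 154.0]
ee_rot: [179.7, 0.0, 138.9]
force: [-1.4, 2.2, 7.2]
gripper_width: 25.9
```

```bash
python3 st.py
```

```text
{'time_s': 17.73, 'qpos': [21.18, 17.85, 101.26, 0.14, 60.65, -27.82], 'ee_pos': [494.27, 204.57, 154.05], 'ee_rot': [179.74, 0.0, 138.93], 'force': [-1.35, 2.16, 7.22], 'torque': [0.65, 0.2, 0.07], 'gripper_width': 25.89}
```

Call:
{"name": "arm_command", "arguments": {"series": [-0.0003,0.0003,-0.0003,0,0,-0.0333,0,0,-0.0003,0,0,-0.0333,0,0,0,0,0,0]}}

```text
time_s: 17.98
ee_pos: [494.3, 204.7, 153.9]
ee_rot: [179.7, 0.0, 135.9]
force: [-1.6, 1.8, 7.4]
gripper_width: 26.0
```

```bash
python3 st.py
```

```text
{'time_s': 17.98, 'qpos': [21.2, 17.85, 101.28, 0.12, 60.61, -24.8], 'ee_pos': [494.28, 204.67, 153.92], 'ee_rot': [179.72, 0.01, 135.94], 'force': [-1.59, 1.78, 7.37], 'torque': [0.59, 0.14, 0.17], 'gripper_width': 25.97}
```

Call:
{"name": "arm_command", "arguments": {"series": [0,0,-0.0002,0,0,-0.0333,0,0,-0.0002,0,0,-0.0333,0,0,0,0,0,0]}}

```text
time_s: 18.23
ee_pos: [494.3, 204.7, 153.8]
ee_rot: [179.7, -0.0, 132.9]
force: [-1.0, 2.1, 8.6]
gripper_width: 26.1
```

```bash
python3 st.py
```

```text
{'time_s': 18.23, 'qpos': [21.2, 17.86, 101.29, 0.13, 60.58, -21.8], 'ee_pos': [494.34, 204.7, 153.77], 'ee_rot': [179.71, -0.01, 132.94], 'force': [-0.98, 2.08, 8.64], 'torque': [0.64, 0.16, 0.07], 'gripper_width': 26.08}
```

Call:
{"name": "arm_command", "arguments": {"series": [0,0,-0.0002,0,0,-0.0333,0,0,-0.0002,0,0,-0.0333,0,0,0,0,0,0]}}

```text
time_s: 18.48
ee_pos: [494.4, 204.8, 153.6]
ee_rot: [179.7, -0.0, 129.9]
force: [-1.3, 2.2, 8.8]
gripper_width: 25.9
```

```bash
python3 st.py
```

```text
{'time_s': 18.48, 'qpos': [21.2, 17.87, 101.3, 0.13, 60.56, -18.81], 'ee_pos': [494.39, 204.76, 153.64], 'ee_rot': [179.71, -0.02, 129.94], 'force': [-1.33, 2.19, 8.78], 'torque': [0.64, 0.11, 0.15], 'gripper_width': 25.92}
```

Call:
{"name": "arm_command", "arguments": {"series": [0,0,-0.0002,0,0,-0.0333,0,0,-0.0001,0,0,-0.0222,0,0,0,0,0,0]}}

```text
time_s: 18.73
ee_pos: [494.5, 204.8, 153.5]
ee_rot: [179.7, -0.0, 127.5]
force: [-1.0, 2.2, 7.4]
gripper_width: 25.8
```

```bash
python3 st.py
```

```text
{'time_s': 18.73, 'qpos': [21.2, 17.88, 101.31, 0.13, 60.53, -16.32], 'ee_pos': [494.46, 204.77, 153.54], 'ee_rot': [179.7, -0.03, 127.46], 'force': [-1.0, 2.21, 7.42], 'torque': [0.63, 0.12, 0.08], 'gripper_width': 25.76}
```

Call:
{"name": "arm_command", "arguments": {"series": [0,0,-0.0001,0,0,-0.0222,0,0,-0.0001,0,0,-0.0222,0,0,0,0,0,0]}}

```text
time_s: 18.98
ee_pos: [494.5, 204.8, 153.4]
ee_rot: [179.7, -0.0, 125.5]
force: [-0.3, 2.9, 7.4]
gripper_width: 26.1
```

```bash
python3 st.py
```

```text
{'time_s': 18.98, 'qpos': [21.19, 17.88, 101.31, 0.13, 60.52, -14.33], 'ee_pos': [494.5, 204.78, 153.44], 'ee_rot': [179.69, -0.04, 125.46], 'force': [-0.33, 2.89, 7.44], 'torque': [0.65, 0.08, 0.09], 'gripper_width': 26.08}
```

Call:
{"name": "arm_command", "arguments": {"series": [0,0,-0.0001,0,0,-0.0222,0,0,-0.0001,0,0,-0.0222,0,0,0,0,0,0]}}

```text
time_s: 19.23
ee_pos: [494.5, 204.8, 153.4]
ee_rot: [179.7, -0.0, 123.5]
force: [-0.4, 2.7, 7.4]
gripper_width: 25.9
```

```bash
python3 st.py
```

```text
{'time_s': 19.23, 'qpos': [21.2, 17.89, 101.32, 0.13, 60.5, -12.33], 'ee_pos': [494.54, 204.83, 153.37], 'ee_rot': [179.69, -0.05, 123.47], 'force': [-0.44, 2.7, 7.36], 'torque': [0.63, 0.03, 0.08], 'gripper_width': 25.89}
```

Call:
{"name": "arm_command", "arguments": {"series": [0,0,-0.0001,0,0,-0.0222,0,0,-0.0001,0,0,-0.0222,0,0,0,0,0,0]}}

```text
time_s: 19.48
ee_pos: [494.6, 204.9, 153.3]
ee_rot: [179.7, -0.1, 121.5]
force: [-1.2, 2.4, 8.0]
gripper_width: 25.7
```

```bash
python3 st.py
```

```text
{'time_s': 19.48, 'qpos': [21.2, 17.89, 101.32, 0.13, 60.49, -10.35], 'ee_pos': [494.6, 204.87, 153.35], 'ee_rot': [179.68, -0.06, 121.48], 'force': [-1.22, 2.44, 7.99], 'torque': [0.68, 0.08, 0.2], 'gripper_width': 25.67}
```

Call:
{"name": "arm_command", "arguments": {"series": [0,0,0,0,0,-0.0222,0,0,0,0,0,0,0,0,0,0,0,0]}}

```text
time_s: 19.73
ee_pos: [494.6, 204.9, 153.4]
ee_rot: [179.7, -0.1, 120.5]
force: [-1.0, 2.1, 7.4]
gripper_width: 26.0
```

```bash
python3 v.py w10
```

```text
{'time_s': 19.73, 'qpos': [21.2, 17.89, 101.32, 0.13, 60.48, -9.39], 'ee_pos': [494.64, 204.9, 153.38], 'ee_rot': [179.67, -0.06, 120.53], 'force': [-1.02, 2.09, 7.37], 'torque': [0.79, 0.07, 0.27], 'gripper_width': 25.96}
```

View pics/w10c.png

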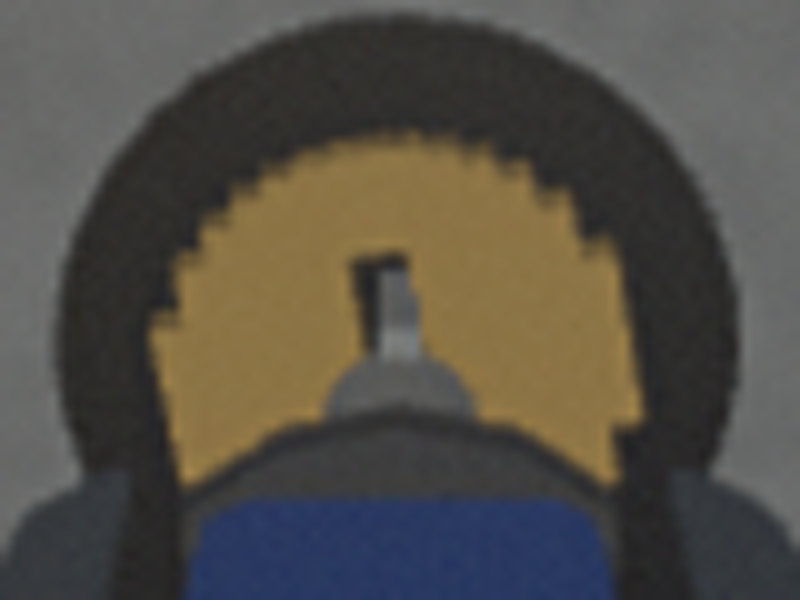

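Call:
{"name": "arm_command", "arguments": {"series": [0,0,0,0,0,-0.0222,0,0,0,0,0,0,0,0,0,0,0,0]}}

```text
time_s: 20.03
ee_pos: [494.7, 204.9, 153.4]
ee_rot: [179.7, -0.1, 119.5]
force: [-0.8, 3.0, 7.6]
gripper_width: 25.9
```

```bash
python3 st.py; python3 st.py
```

```text
{'time_s': 20.03, 'qpos': [21.2, 17.89, 101.31, 0.13, 60.48, -8.4], 'ee_pos': [494.68, 204.92, 153.36], 'ee_rot': [179.67, -0.06, 119.54], 'force': [-0.84, 3.03, 7.56], 'torque': [0.66, 0.02, 0.35], 'gripper_width': 25.9}
{'time_s': 20.03, 'qpos': [21.2, 17.89, 101.31, 0.13, 60.48, -8.4], 'ee_pos': [494.68, 204.92, 153.36], 'ee_rot': [179.67, -0.06, 119.54], 'force': [-0.84, 3.03, 7.56], 'torque': [0.66, 0.02, 0.35], 'gripper_width': 25.9}
```

The stop is reached: torque climbed 0.08→0.20→0.27→0.35 N m per degree and the sinking ended, with total sink about 3.7 mm. I'll unwind within the play and lift straight out.

Call:
{"name": "arm_command", "arguments": {"series": [0,0,0,0,0,0.0444,0,0,0,0,0,0.0444,0,0,0,0,0,0,0,0,0.004,0,0,0,0,0,0.005,0,0,0,0,0,0.006,0,0,0,0,0,0.01,0,0,0,0,0,0.02,0,0,0,0,0,0.02,0,0,0,0,0,0.02,0,0,0,0,0,0.02,0,0,0,0,0,0.015,0,0,0,0,0,0,0,0,0,0,0,0,0,0,0,0,0,0,0,0,0]}}

```text
time_s: 21.28
ee_pos: [492.9, 203.1, 199.4]
ee_rot: [-180.0, -0.0, 123.5]
force: [-0.1, -0.5, -1.6]
gripper_width: 26.0
```

```bash
python3 v.py w11
```

```text
{'time_s': 21.28, 'qpos': [21.16, 15.61, 97.4, -0.0, 67.02, -12.35], 'ee_pos': [492.91, 203.13, 199.43], 'ee_rot': [-179.97, -0.01, 123.51], 'force': [-0.09, -0.45, -1.57], 'torque': [0.01, -0.11, -0.05], 'gripper_width': 26.0}
```

View pics/w11.png

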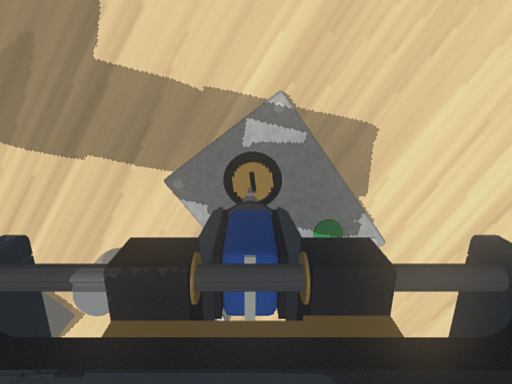

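Call:
{"name": "arm_command", "arguments": {"series": [0.0006,-0.0755,0.0004,0,0,0.1041,0.0006,-0.0755,0.0004,0,0,0.1041,0.0006,-0.0755,0.0004,0,0,0.1041,0.0006,-0.0755,0.0004,0,0,0.1041,0.0006,-0.0755,0.0004,0,0,0.1041,0.0006,-0.0755,0.0004,0,0,0.1041,0.0006,-0.0755,0.0004,0,0,0.1041,0.0006,-0.0755,0.0004,0,0,0.1041,0.0006,-0.0755,0.0004,0,0,0.1041,0.0006,-0.0755,0.0004,0,0,0.1041,0.0006,-0.0755,0.0004,0,0,0.1041,0.0006,-0.0755,0.0004,0,0,0.1041,0.0006,-0.0755,0.0004,0,0,0.1041,0.0006,-0.0755,0.0004,0,0,0.1041,0,0,0,0,0,0,0,0,0,0,0,0,0,0,0,0,0,0,0,0,0,0,0,0,0,0,0,0,0,0]}}

```text
time_s: 22.92
ee_pos: [496.5, -218.3, 201.8]
ee_rot: [180.0, -0.0, -170.8]
force: [0.3, 0.3, -0.7]
gripper_width: 25.7
```

```bash
python3 v.py w12
python3 - <<'E'
from h import *
from workcell import grab_frame
t=grab_frame("top"); np.savez("t12.npz",**t)
cv2.imwrite("pics/t12.png",np.clip(cv2.resize(t["frame"][:,:,::-1],(768,576))*1.5,0,255).astype(np.uint8))
E
```

```text
{'time_s': 22.92, 'qpos': [-24.96, 16.32, 96.01, 0.02, 67.7, -124.13], 'ee_pos': [496.51, -218.33, 201.8], 'ee_rot': [179.97, -0.02, -170.84], 'force': [0.26, 0.3, -0.68], 'torque': [0.08, -0.14, 0.05], 'gripper_width': 25.68}
```

View pics/w12c.png

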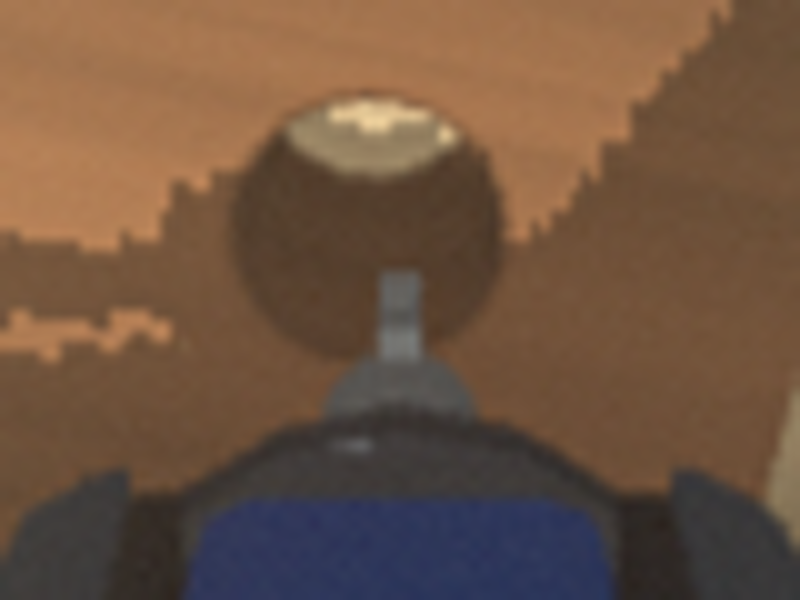

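View pics/t12.png

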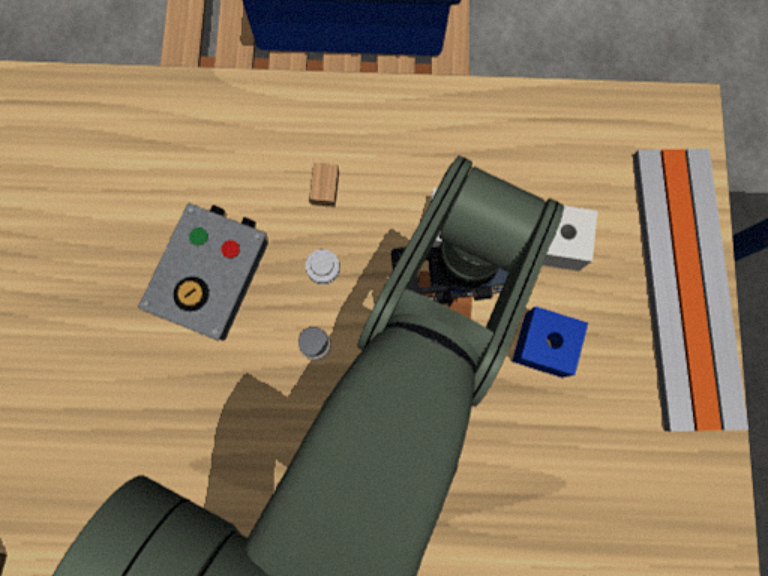

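The lock's slot has turned by about 90°, and the jar, pulley and offcut haven't moved. The hole mouth is at crop (367,222); I'll work out the centring shift.

Run:
```python
from h import *
f=load("w12"); T=f["tool_from_camera"]; M=Ro.from_euler("xyz",f["r"],degrees=True).as_matrix()
u,v=210+36.7-.5,160+22.2-.5; z=f["p"][2]-75
d=T[:3,:3]@np.linalg.inv(f["intrinsics"])@np.array([u,v,1.]); h=T[:3,3]+d*(z-T[2,3])/d[2]
e=h-[-0.9,-0.13,h[2]]; print(h,"mm",M@e,"shares",(M@e/400).round(4))
```

```text
[  2.20526022  -3.97464049 126.79788412] mm [-2.45355478e+00 -4.28998469e+00 -1.34178015e-03] shares [-0.0061 -0.0107 -0.    ]
```

Call:
{"name": "arm_command", "arguments": {"series": [-0.0061,-0.0107,0,0,0,0,0,0,0,0,0,0,0,0,-0.015,0,0,0,0,0,-0.015,0,0,0,0,0,-0.02,0,0,0,0,0,-0.02,0,0,0,0,0,0,0,0,0,0,0,0,0,0,0]}}

```text
time_s: 23.68
ee_pos: [493.7, -223.6, 172.9]
ee_rot: [179.9, -0.1, -170.9]
force: [-0.6, -0.0, -2.0]
gripper_width: 25.9
```

```bash
python3 v.py w13
```

```text
{'time_s': 23.68, 'qpos': [-25.59, 17.65, 98.54, 0.0, 63.93, -124.68], 'ee_pos': [493.69, -223.61, 172.94], 'ee_rot': [179.93, -0.09, -170.91], 'force': [-0.57, -0.01, -1.96], 'torque': [0.14, -0.14, -0.03], 'gripper_width': 25.9}
```

View pics/w13c.png

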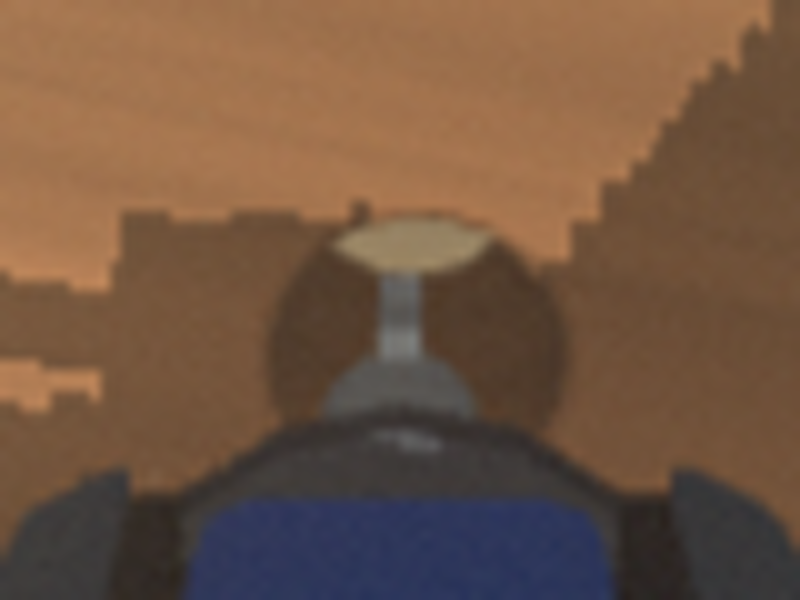

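Call:
{"name": "arm_command", "arguments": {"series": [0.0033,0.0037,0,0,0,0,0,0,0,0,0,0,0,0,-0.015,0,0,0,0,0,-0.02,0,0,0,0,0,-0.02,0,0,0,0,0,-0.02,0,0,0,0,0,-0.02,0,0,0,0,0,-0.02,0,0,0,0,0,-0.02,0,0,0,0,0,-0.015,0,0,0,0,0,-0.01,0,0,0,0,0,0,0,0,0,0,0,0,0,0,0,0,0,0,0,0,0]}}

```text
time_s: 24.9
ee_pos: [495.8, -222.5, 110.3]
ee_rot: [-180.0, 0.0, -170.9]
force: [-0.5, -0.5, -1.5]
gripper_width: 26.1
```

Call:
{"name": "arm_command", "arguments": {"series": [0,0,-0.008,0,0,0,0,0,-0.006,0,0,0,0,0,-0.004,0,0,0,0,0,-0.003,0,0,0,0,0,0,0,0,0,0,0,0,0,0,0]}}

```text
time_s: 25.4
ee_pos: [495.4, -222.3, 101.4]
ee_rot: [180.0, -0.0, -170.9]
force: [0.7, 0.7, -1.0]
gripper_width: 25.8
```

Call:
{"name": "arm_command", "arguments": {"series": [0,0,-0.0015,0,0,0,0,0,0,0,0,0,0,0,0,0,0,0]}}

```text
time_s: 25.65
ee_pos: [495.5, -222.3, 100.9]
ee_rot: [180.0, 0.0, -170.9]
force: [-0.0, -0.1, -1.2]
gripper_width: 25.7
```

Call:
{"name": "arm_command", "arguments": {"series": [0,0,-0.001,0,0,0,0,0,0,0,0,0,0,0,0,0,0,0]}}

```text
time_s: 25.9
ee_pos: [495.5, -222.4, 100.8]
ee_rot: [-180.0, 0.0, -170.9]
force: [-1.1, 1.1, 1.0]
gripper_width: 25.8
```

The collar has touched the stand. One light press, then release.

Call:
{"name": "arm_command", "arguments": {"series": [0,0,-0.0008,0,0,0,0,0,0,0,0,0,0,0,0,0,0,0]}}

```text
time_s: 26.15
ee_pos: [495.6, -222.4, 100.8]
ee_rot: [-180.0, 0.0, -170.9]
force: [-1.2, 1.7, 5.5]
gripper_width: 25.6
```

Call:
{"name": "arm_command", "arguments": {"series": [0,0,0,0,0,0,0,0,0,0,0,0,0,0,0,0,0,0,0,0,0,0,0,0,0,0,0,0,0,0,0,0,0,0,0,0,0,0,0,0,0,0,0,0,0,0,0,0,0,0,0,0,0,0], "hand": 1}}

```text
time_s: 26.9
ee_pos: [495.4, -222.4, 100.1]
ee_rot: [180.0, -0.0, -170.9]
force: [0.1, -0.4, -0.3]
gripper_width: 83.1
```

```bash
python3 v.py w14
```

```text
{'time_s': 26.9, 'qpos': [-25.39, 21.82, 104.08, 0.0, 54.11, -124.48], 'ee_pos': [495.45, -222.35, 100.14], 'ee_rot': [180.0, -0.0, -170.91], 'force': [0.08, -0.37, -0.34], 'torque': [0.08, -0.11, 0.02], 'gripper_width': 83.11}
```

View pics/w14.png

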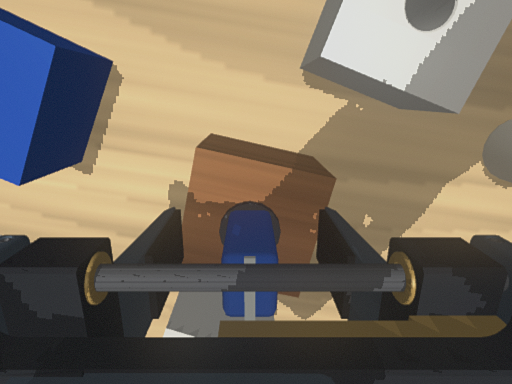

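The driver is standing with the handle centred at px 250 and the fingers open. I'll rise, move clear and check.

Call:
{"name": "arm_command", "arguments": {"series": [0,0,0.02,0,0,0,0,0,0.03,0,0,0,0,0,0.05,0,0,0,0,0,0.06,0,0,0,0,0,0.06,0,0,0,0,0,0.06,0,0,0,0,0,0.06,0,0,0,0,0,0.03,0,0,0,-0.08,-0.08,0,0,0,0,-0.08,-0.08,0,0,0,0,-0.08,-0.08,0,0,0,0,-0.08,-0.08,0,0,0,0,-0.05,-0.08,0,0,0,0,0,-0.08,0,0,0,0,0,0,0,0,0,0,0,0,0,0,0,0,0,0,0,0,0,0]}}

```text
time_s: 28.37
ee_pos: [364.1, -397.7, 248.2]
ee_rot: [-179.7, -0.6, -171.7]
force: [0.3, 0.7, -0.2]
gripper_width: 90.9
```

```bash
python3 - <<'E'
from h import *
from workcell import grab_frame
for n in ("top","scene"):
    t=grab_frame(n); np.savez(n+"15.npz",**t)
    im=t["frame"][:,:,::-1]
    if n=="top":
        a=cv2.resize(im[170:230,265:325],(400,400),interpolation=cv2.INTER_CUBIC);b=cv2.resize(im[130:230,88:188],(400,400),interpolation=cv2.INTER_CUBIC)
        cv2.imwrite("pics/top15.png",np.clip(np.hstack([a,b])*1.6,0,255).astype(np.uint8))
    else: cv2.imwrite("pics/scene15.png",cv2.resize(im[130:280,60:420],(792,330),interpolation=cv2.INTER_CUBIC))
E
python3 st.py
```

```text
{'time_s': 28.47, 'qpos': [-48.3, 14.26, 92.0, -0.68, 73.76, -146.52], 'ee_pos': [364.37, -397.15, 248.22], 'ee_rot': [-179.66, -0.55, -171.59], 'force': [-0.18, -0.53, 0.16], 'torque': [0.1, -0.12, 0.05], 'gripper_width': 91.12}
```

View pics/top15.png

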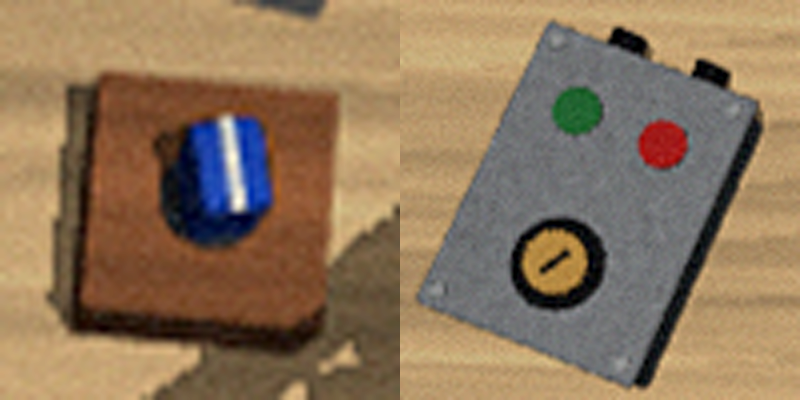

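View pics/scene15.png

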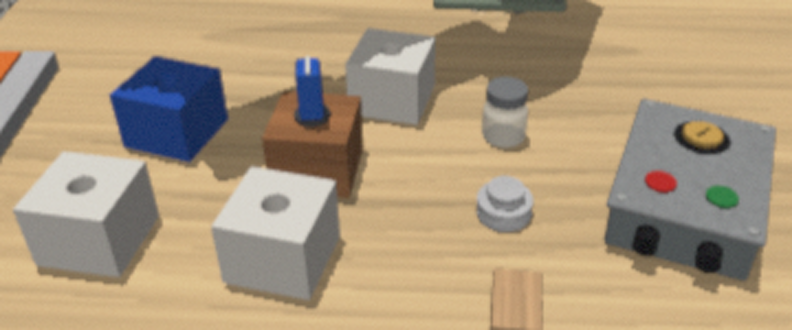

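The lock has turned and the driver stands upright with its collar on the stand. Joint 6 sits right at its range edge, so I'll back it off before handing in.

Call:
{"name": "arm_command", "arguments": {"series": [0,0,0.005,0,0,-0.1,0,0,0.005,0,0,-0.1,0,0,0,0,0,-0.1,0,0,0,0,0,-0.1,0,0,0,0,0,0,0,0,0,0,0,0]}}

```text
time_s: 28.97
ee_pos: [364.4, -397.4, 252.2]
ee_rot: [-179.6, -0.6, 170.5]
force: [0.0, 0.2, 0.4]
gripper_width: 91.7
```

```bash
python3 st.py
python3 - <<'E'
from h import *
a=load("top0");b=load("top15")
A=a["frame"].astype(int);B=b["frame"].astype(int)
def cen(I,box,kind):
    x0,y0,x1,y1=box;c=I[y0:y1,x0:x1]
    if kind=="slot": m=(c.max(2)<60)
    ys,xs=np.where(m); return m.sum(),xs.mean()+x0,ys.mean()+y0,xs,ys
for nm,I,f in(("before",A,a),("after",B,b)):
    n,x,y,xs,ys=cen(I,(121,189,134,203),"slot")
    P=np.array([ray(f,u+121,v+189,70)[:2] for u,v in zip(xs,ys)]); w,V=np.linalg.eigh(np.cov((P-P.mean(0)).T)); print(nm,n,x,y,np.degrees(np.arctan2(V[1,1],V[0,1]))%180)
for nm,(x0,y0,x1,y1) in dict(jar=(195,214,223,242),pulley=(200,163,230,192),offcut=(203,105,230,140),box=(90,132,182,190)).items():
    D=np.abs(A-B)[y0:y1,x0:x1].max(2); print(nm,"changed px",(D>45).sum(),D.size)
E
```

```text
{'time_s': 28.97, 'qpos': [-48.32, 14.25, 91.44, -0.66, 74.52, -128.67], 'ee_pos': [364.45, -397.43, 252.23], 'ee_rot': [-179.63, -0.56, 170.52], 'force': [0.05, 0.22, 0.4], 'torque': [0.08, -0.19, -0.03], 'gripper_width': 91.67}
before 32 128.375 196.9375 40.60779448430091
after 25 127.92 196.48 25.66165009147437
jar changed px 0 784
pulley changed px 0 870
offcut changed px 0 945
box changed px 1 5336
```

```bash
python3 -c "
from workcell import env
print(env.job_done())"
```

```text
the job is handed in; nothing more can be done
None
```

The lock is turned clockwise to its stop, and the driver is back upright in the brown wooden stand, released. I handed the job in at about 29 s.

- **Turning:** The blade stayed bottomed in the slot with about 7–9 N of pressure the whole way. The head turned roughly 84° and sank about 3.7 mm.
- **Stop:** Over the last few degrees the torque rose steadily from 0.08 to 0.35 N m while the sinking ended. I took that as the hard stop and backed off within the blade's play before lifting.
- **Driver:** It went down until the collar touched the stand, at the same height I picked it from to within about 0.5 mm. The last pictures show it upright with the collar on the block.
- **Other items:** Comparing top views before and after, the jar, pulley and offcut show no changed pixels.

- **A check that failed:** My automatic slot-angle measurement in the top view was unusable because it picked up the dark ring around the head. The final slot angle is therefore judged by eye, along with the torque and sink readings.
- **Joint 6:** While moving clear it stopped at -146.52°, just inside its -146.56° limit, and the tool tilted slightly. I turned it back to about -129° before handing in.

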